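# Pack the salt under the cantilever tray of the picnic box

## Task

Finish packing the picnic box: take its top tray by the handle, swing it up and over to the side until it rests fully open, and stand the salt shaker upright on the floor of the compartment underneath, in the free space beside the tea carton, setting it down rather than dropping it. Then swing the tray back and lower it gently until it is fully shut. Keep the teaspoon and the peeler in the tray, never let the tray fall or slam, and leave the other things on the worktop where they are.

Things in the scene. Friction and masses are not known exactly. Their poses are not given: they have to be found in the camera images.
- box: Fixed blue-green sheet-metal picnic box under a beige cantilever tray. Outside 160 mm along its x, 200 mm along its y, walls 100 mm high; walls and floor 4 mm, so the compartment is 152 x 192 mm inside, 96 mm deep, undivided. Origin: centre of the underside, on the worktop; z up. The tray opens towards box +y (the robot's left, turned by up to 0.2 rad).
- tray_lift (a joint): Angle of the tray's four side links, rad: 0 = shut, flush on the box walls; 2.094 = fully open, at its stop beside the box, its underside again 100 mm up. The links keep the tray level. Hardly any friction: below 1.047 (top of the arc, 65 mm higher) it falls shut, beyond it falls open, so carry it to both ends. Some 0.6 kg with links and contents; up to 6 N to lift.
- tray_handle (a point): Middle of the tray's handle: a round wooden bar, 14 mm in diameter, 84 mm long, along box x, on wire legs from the tray's long side walls. Its centre is 90 mm above the tray's underside, 45 mm above its rim: at box (0, 0, 190 mm) when shut, (0, 225, 190 mm) when open. Axes parallel to the box's.
- swing_center (a point): Empty point fixed to the box at box (0, 112.6, 125 mm): centre of the arc, radius 130 mm, that tray_handle follows in the box's y-z plane. At joint value q the handle is at this point + 130 mm * (sin(q - 1.047) along box y + cos(q - 1.047) up). The tray never tilts or turns.
- tray_floor (a point): Centre of the tray's inner floor (beige, 160 x 200 mm outside, walls 4 mm thick and 45 mm high, floor 4 mm thick, so 41 mm deep inside); moves with the tray; axes parallel to the box's.
- shaker_mid (a point): Centre, half-way up, of the salt shaker: glass with grey salt and a grey cap, 90 mm tall, standing upright on the worktop to the right of the box. Round, 44 mm in diameter up to 74 mm from its foot, the cap above 34 mm. About 0.1 kg. z is its axis, up. It is to be packed.
- carton_mid (a point): Middle of the tea carton already standing in the compartment, hidden until the tray opens: 122 mm along its y, 68 mm along its x, 77 mm high; the point is 38.5 mm above its underside. Its long side lies across the box (along box x, within 0.06 rad); its place along box y varies, so the larger free space is on either side of it. 0.1 kg, loose.
- teaspoon: Steel teaspoon, 139 x 30 x 10 mm, lying in the tray along box y, to one side of the handle. Origin: centre of its underside.
- peeler: Yellow vegetable peeler, 170 x 25 x 18 mm, lying in the tray along box y, on the other side of the handle. Origin: centre of its underside.
- onion: Red onion, 66 mm wide, 70 mm high, on the worktop left of the box; the open tray hangs above it. Leave it. Origin: centre of its underside.
- lemon: Yellow lemon, 82 x 58 x 57 mm, on the worktop left of the box; the open tray hangs above it. Leave it. Origin: centre of its underside.
- food_tin: Food tin, 75 mm in diameter, 110 mm high, behind on the right. Leave it. Origin: centre of its underside.
- mug: Green mug, 86 mm across, 96 mm high, behind on the right. Leave it. Origin: centre of its underside.
- honey_jar: Honey jar with a grey lid, 66 x 72 mm, 102 mm high, behind on the left. Leave it. Origin: centre of its underside.
Mind the look-alikes: they are no part of the job. Leave any orange look-alike of the part that bears shaker_mid alone.

How it is judged (in metres and radians):
On the way, in this order (a step that is already met when the one before it is completed fails the run):
1. the tray is swung up and over and rests fully open, teaspoon and peeler still in it (value of joint tray_lift above 2 rad and x of teaspoon in the frame of tray_floor between -0.078 and 0.078 m and y of teaspoon in the frame of tray_floor between -0.098 and 0.098 m and z of teaspoon in the frame of tray_floor between -0.01 and 0.035 m and x of peeler in the frame of tray_floor between -0.078 and 0.078 m and y of peeler in the frame of tray_floor between -0.098 and 0.098 m and z of peeler in the frame of tray_floor between -0.01 and 0.035 m), for 0.2 s.
2. the salt shaker stands upright on the compartment's floor, released, with the tray open (x of shaker_mid in the frame of box between -0.058 and 0.058 m and y of shaker_mid in the frame of box between -0.078 and 0.078 m and z of shaker_mid in the frame of box between 0.04 and 0.058 m and angle between shaker_mid's own z axis and vertical below 0.15 rad and value of joint tray_lift above 1.8 rad and contact force between the fingers and salt_shaker below 0.1 N and linear speed of salt_shaker below 0.03 m/s), for 0.2 s.
At the end, for the whole second after the job is handed in: The tray is fully shut (tray_lift under 0.04 rad) and still; the salt shaker stands upright (within 0.15 rad) on the floor of the compartment under it; the tea carton stands in the compartment too; the teaspoon and the peeler lie in the tray (value of joint tray_lift below 0.04 rad and velocity of joint tray_lift between -0.1 and 0.1 rad/s and x of shaker_mid in the frame of box between -0.058 and 0.058 m and y of shaker_mid in the frame of box between -0.078 and 0.078 m and z of shaker_mid in the frame of box between 0.04 and 0.058 m and angle between each of shaker_mid, carton_mid's own z axis and vertical below 0.15 rad and x of carton_mid in the frame of box between -0.04 and 0.04 m and y of carton_mid in the frame of box between -0.075 and 0.075 m and z of carton_mid in the frame of box between 0.03 and 0.055 m and x of teaspoon in the frame of tray_floor between -0.078 and 0.078 m and y of teaspoon in the frame of tray_floor between -0.098 and 0.098 m and z of teaspoon in the frame of tray_floor between -0.01 and 0.035 m and x of peeler in the frame of tray_floor between -0.078 and 0.078 m and y of peeler in the frame of tray_floor between -0.098 and 0.098 m and z of peeler in the frame of tray_floor between -0.01 and 0.035 m and linear speed of salt_shaker below 0.03 m/s); the robot touches nothing.
It fails at once if the tray falls or slams at either end (its links turn faster than 4.5 rad/s, as after a free fall of more than about 13 mm) (velocity of joint tray_lift above 4.5 rad/s or velocity of joint tray_lift below -4.5 rad/s).
It fails at once if the salt shaker is dropped into the box (faster than 0.7 m/s inside the box with no finger on it, as after a fall of 25 mm) (horizontal distance between shaker_mid and box below 0.11 m and height (world z) of shaker_mid below 0.15 m and linear speed of salt_shaker above 0.7 m/s and contact force between the fingers and salt_shaker below 0.1 N).
It fails at once if another thing on the worktop is moved by more than 30 mm (distance of any of onion, lemon, food_tin, mug, honey_jar from where it was at the start of the episode above 0.03 m).
It also fails if it takes over 72 s, if anything falls off the work surface, if the arm or the gripper's body presses on something with over 40 N, if the wrist force passes 120 N, or if a joint passes its speed limit or range.

## Robot

A 7-joint arm with a two-finger parallel gripper is mounted at the origin on a cart in front of the work surface, level with it; the furniture and walls round the work are solid. World frame = base frame: x ahead of the robot, y to its left, z up, the work surface at z = 0. Lengths are in m, angles in degrees, forces in N, time in s.
With the tool pointing down it reaches from about 0.35 to 0.9 m from the base axis. Payload 8.1 kg.
Tool frame: the origin (TCP) lies midway between the tips of the shut fingers; the grasp point (between the pads) lies 19 mm behind it; z points along the fingers, y is the line along which they close (so a half turn about z gives the same grasp; the last joint's range is limited). The gripper opens to 92 mm and grips with 3 to 60 N. Pads are 19 mm wide; open, the fingers measure 130 mm over their backs; the gripper's body (75 mm by 190 mm) begins 47 mm behind the grasp point.
Start: joints at [64.251, 24.895, 1.432, 90.138, -0.665, 64.973, -4.303], TCP at [0.212, -0.588, 0.227] pointing down, gripper open.
Joint ranges: [-149.89, 149.89], [-25.12, 119.58], [-72.63, 75.52], [4.76, 147.25], [-75.54, 255.54], [6.69, 114.76], [-157.13, 157.13]. Speed limits (degrees/s): [127.2, 127.2, 172.46, 172.46, 180, 180, 180].

## Interface

Orientations are given as [roll, pitch, yaw] about the fixed x, y, z axes, in that order (R = Rz(yaw) Ry(pitch) Rx(roll)).
In Python, from cell import arm gives the robot as it stands.
- The arm moves only by the tool jog_arm, never from a script. Its argument "increments" is a list of rows, each a list of 3 entries, a list of its own where there are three numbers: the shift along the world's x, y, z in mm, then the turn, a rotation vector about the world's x, y, z in degrees, then the closure, from 0 (fully open) to 1 (shut). In form: [[[tx, ty, tz], [rx, ry, rz], fingers], ...]. A call has 1 to 8 rows; each row is the pose to reach, as a shift and turn from the pose commanded when the call began; what a row does not reach only later rows make up. A row lasts 1/8 s, in which the tool goes at most 62.5 mm and 10.7 degrees, less where a joint would pass 70% of its speed; a pose out of reach is approached as far as the arm can. A call with a gripper value outside its range is refused whole. The fingers move at their own pace and stop on an object; "newtons" is the grip in N (left out, the last holds). Time passes only in rows, so rows that repeat a pose let the fingers close. It gives the time, the measured TCP pose, the force, the opening and the grip force at its end, in the units of the state.
- arm.sense(): the state, without advancing time (a new reading comes with each control period).
- arm.read_camera(name): name is "side" or "top"; returns the picture (384x512x3 uint8, blue, green, red); there is no depth.
- arm.camera_model(name): a dict with "fx", "fy", "cx", "cy" (pixels), "rvec" (rotation vector, rad) and "tvec" (3), from world to camera coordinates, as OpenCV has them. Camera axes: x right, y down, z forward; pixel columns grow to the right and rows downward; lengths in m; the calibration is good to about 2 mm. A picture is of the moment at which its call begins. camera_model takes no time and is no camera call.
- arm.close_job(): hands the job in; it is judged then, once.
Trained networks look in the newest picture that a camera, given by its name, has taken for a name from the list of things; names that differ only in an ending like _2 or _b are one class to them, and where a whole thing is asked for, a point or a joint stands for the part that bears it (a point fixed in the world has none). Each returns a list of dicts, best first, with "p" (0 to 1); they miss things now and then, are a little off and sometimes report something else, mostly with a low value. They report only what shows in the picture. A call takes as long as a camera call. They do not tell look-alikes from the thing itself.
- arm.regions_of(camera, thing): "region" (384x512 bool, what is visible of it) and "extent" ([left, top, right, bottom] in pixels, round what is visible of it).
The state is a dict: "time": time; "qpos": joint angles; "dq": joint speeds; "tau": joint torques, N m; "tool_pos": TCP position; "tcp_rot": TCP orientation; "ft_force": force on the tool from outside, world axes, zero at the start; "torque": the same for the moment, N m; "grip_width": finger opening in m; "gripper_force": force on a finger pad.
Only numpy, scipy, OpenCV 4.12 (cv2) and the standard library are available. Lean on these libraries where they do the work, as an engineer would, in place of code of your own. Each camera call takes 0.05 s, during which the arm holds its last target. There are 200 camera calls.

## Working session

There is one attempt and no reset: what is moved stays moved. The work goes in short steps, Python scripts to look and compute and a tool call to move; the robot and the scene stay as the last step left them, time stands still between calls to the robot, and variables do not carry over. Pictures are saved under pics/ and viewed, at most 11 in all, crops included, and the job is handed in when it is done.

Besides the shell and the picture viewer there is one more tool, called after "Request:" in YAML: its name, and indented under it one key for each argument. jog_arm: Moves the arm, as the interface text tells. Its arguments: {"type":"object","properties":{"increments":{"type":"array"},"newtons":{"type":"number"}},"required":["increments"]}

```bash
mkdir -p pics; cat > h.py <<'E'
import numpy as np, cv2
from cell import arm
def cam(n):
    m=arm.camera_model(n); R=cv2.Rodrigues(np.array(m["rvec"],float))[0]; t=np.array(m["tvec"],float).reshape(3)
    return m,R,t
def proj(n,P):
    m,R,t=cam(n); c=np.atleast_2d(P)@R.T+t
    return np.c_[m["fx"]*c[:,0]/c[:,2]+m["cx"], m["fy"]*c[:,1]/c[:,2]+m["cy"]]
def onplane(n,uv,z):
    m,R,t=cam(n); uv=np.atleast_2d(uv).astype(float)
    d=np.c_[(uv[:,0]-m["cx"])/m["fx"],(uv[:,1]-m["cy"])/m["fy"],np.ones(len(uv))]@R
    o=-R.T@t; return o+d*((z-o[2])/d[:,2])[:,None]
E
python3 - <<'E'
from h import *
ims=[arm.read_camera(n) for n in("top","side")]
cv2.imwrite("pics/t0.png",ims[0]);cv2.imwrite("pics/s0.png",ims[1])
print({k:v for k,v in arm.sense().items() if k in("time","tool_pos","tcp_rot","ft_force")})
for n in("top","side"):
    m,R,t=cam(n);print(n,"campos",-R.T@t,m["fx"])
    for th in("tray_handle","box","shaker_mid","tray_floor"):
        for r in arm.regions_of(n,th)[:3]:
            M=r["region"].astype(np.uint8); ys,xs=np.nonzero(M)
            print(n,th,round(r["p"],2),r["extent"],xs.mean().round(1),ys.mean().round(1),len(xs),cv2.minAreaRect(np.c_[xs,ys].astype(np.float32)))
E
```

```text
{'time': 0.1, 'tool_pos': array([ 0.21220418, -0.58737988,  0.22603143]), 'tcp_rot': array([-1.79918959e+02,  8.74979293e-03,  1.98666378e+01]), 'ft_force': array([-0.29437951, -0.05250528,  0.0943099 ])}
top campos [0.0722419  0.16150732 1.47878407] 493.2155648942993
top tray_handle 0.71 [201.4, 167.4, 284.7, 248.3] 244.6 206.0 3397 ((244.90003967285156, 206.79998779296875), (57.6905517578125, 70.65974426269531), 63.43495178222656)
top box 0.76 [200.7, 169.2, 290.0, 254.9] 245.6 211.1 4192 ((245.77194213867188, 210.9398193359375), (66.03054809570312, 75.75690460205078), 64.98310852050781)
top shaker_mid 0.75 [337.5, 183.8, 353.1, 204.5] 345.9 192.8 243 ((345.9000244140625, 192.70001220703125), (13.86362075805664, 20.124608993530273), 26.56505012512207)
top shaker_mid 0.69 [197.9, 168.9, 288.2, 249.0] 244.9 206.1 3349 ((245.53968811035156, 207.16455078125), (58.24491500854492, 72.14225769042969), 65.13629913330078)
top shaker_mid 0.54 [313.5, 194.1, 331.2, 214.5] 322.1 203.9 194 ((322.10003662109375, 203.80003356933594), (12.521980285644531, 18.335756301879883), 26.56505012512207)
to
[... 297 characters left out ...]
2121 ((236.7344970703125, 188.4862060546875), (44.74618148803711, 53.67192840576172), 86.633544921875)
side box 0.82 [205.7, 165.1, 266.0, 236.5] 237.5 202.4 3396 ((237.5072479248047, 201.11244201660156), (69.37190246582031, 55.272186279296875), 86.3086166381836)
side shaker_mid 0.81 [206.6, 262.9, 223.3, 293.5] 218.0 277.9 432 ((218.1219482421875, 277.5975646972656), (31.252126693725586, 15.791709899902344), 83.6598129272461)
side shaker_mid 0.62 [212.4, 247.1, 226.3, 266.4] 218.5 254.7 285 ((218.5, 254.5), (23.0, 15.0), 90.0)
side tray_floor 0.72 [212.0, 166.2, 265.2, 213.9] 236.8 189.2 2020 ((236.76649475097656, 188.73095703125), (44.458160400390625, 53.43528747558594), 85.91438293457031)
```

```bash
python3 - <<'E'
import cv2,numpy as np
a=cv2.imread("pics/t0.png")[130:300,140:400];b=cv2.imread("pics/s0.png")[130:320,130:330]
a=cv2.resize(a,(780,510),interpolation=2);b=cv2.resize(b,(600,570),interpolation=2)
cv2.imwrite("pics/t0c.png",a);cv2.imwrite("pics/s0c.png",b)
E
```

```text
(no output)
```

View pics/t0c.png

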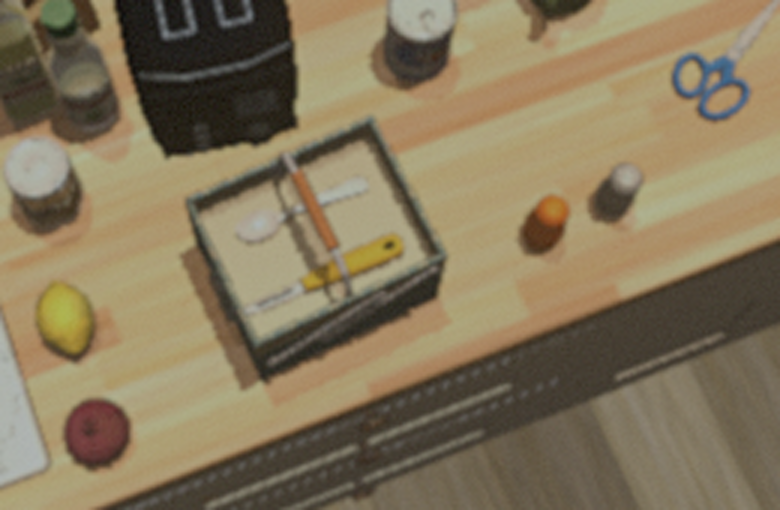

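View pics/s0c.png

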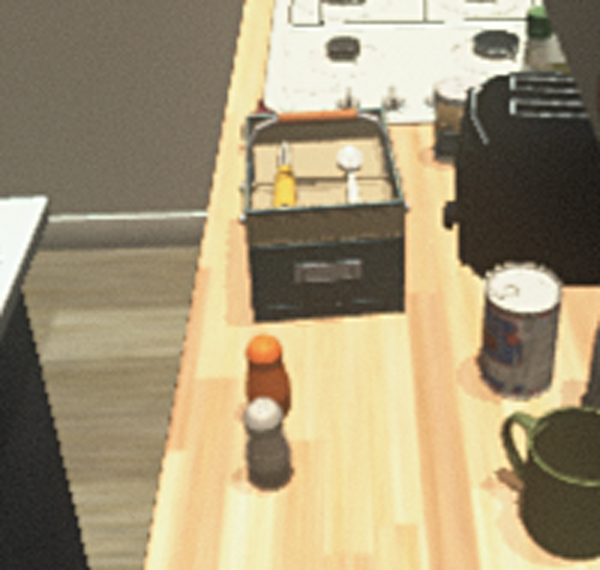

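The pictures show the handle bar at about (238–252, 187–212) in top. The grey shaker's cap is at about (348,188) in top and (218,266) in side, and the orange look-alike is to its left. Next I fit the poses.

```bash
cat >> h.py <<'E'
from scipy.optimize import least_squares
def rot(a): return np.array([[np.cos(a),-np.sin(a)],[np.sin(a),np.cos(a)]])
def silh(n,P):
    M=np.zeros((384*4,512*4),np.uint8); h=cv2.convexHull((proj(n,P)*4+1.5).round().astype(np.int32)); cv2.fillConvexPoly(M,h,1)
    ys,xs=np.nonzero(M); return np.array([xs.mean()/4-.375,ys.mean()/4-.375,len(xs)/16])
A=np.linspace(0,2*np.pi,40)
def shk(x,y,z=0): # foot
    return np.vstack([np.c_[x+r*np.cos(A),y+r*np.sin(A),np.full(40,z+h)] for r,h in((.022,0),(.022,.074),(.017,.074),(.017,.09))])
E
python3 - <<'E'
from h import *
C=np.array([[-.08,-.1],[-.08,.1],[.08,.1],[.08,-.1]])
t={ "top":np.array([(190,200),(372,122),(443,253),(260,348)])/3.+[140,130]-.33,
    "side":np.array([(245,112),(385,108),(406,203),(247,213)])/3.+[130,130]-.33}
# order corners: near=-x; left=+y
order={"top":[2,3,0,1],"side":[1,2,3,0]}
def rim(p): return np.c_[C@rot(p[2]).T+p[:2],np.full(4,.145)]
print("rim plane top",onplane("top",t["top"],.145).round(3).tolist()); print("side",onplane("side",t["side"],.145).round(3).tolist())
for n in("top","side"):
    im=arm.read_camera(n); r=arm.regions_of(n,"tray_handle")
    hsv=cv2.cvtColor(im,cv2.COLOR_BGR2HSV); m=((hsv[...,0]<13)&(hsv[...,1]>130)&(hsv[...,2]>90))
    e=(201,150,285,248) if n=="top" else (208,160,268,185)
    ys,xs=np.nonzero(m[e[1]:e[3],e[0]:e[2]]); xs=xs+e[0];ys=ys+e[1]
    P=onplane(n,np.c_[xs,ys],.19)[:,:2]; rr=cv2.minAreaRect((P*1000).astype(np.float32)); print(n,"handle",len(xs),P.mean(0),rr)
def sh(n):
    rs=[r for r in arm.regions_of(n,"shaker_mid")]
    t=(345,193) if n=="top" else (218,278)
    best=min(rs,key=lambda r:abs((r["extent"][0]+r["extent"][2])/2-t[0])+abs((r["extent"][1]+r["extent"][3])/2-t[1]))
    ys,xs=np.nonzero(best["region"]); return np.array([xs.mean(),ys.mean(),len(xs)])
o={n:sh(n) for n in("top","side")}
for ns in(("top",),("side",),("top","side")):
    f=lambda p:np.concatenate([(silh(n,shk(*p))-o[n])[:2] for n in ns])
    s=least_squares(f,[.3,-.35],diff_step=.01);print("shaker",ns,s.x,s.fun.round(1),o[ns[0]],silh(ns[0],shk(*s.x)))
E
```

```text
rim plane top [[0.573, 0.106, 0.145], [0.583, -0.087, 0.145], [0.434, -0.098, 0.145], [0.412, 0.095, 0.145]]
side [[0.414, 0.1, 0.145], [0.576, 0.101, 0.145], [0.589, -0.098, 0.145], [0.431, -0.108, 0.145]]
top handle 9 [0.49909813 0.00531978] ((503.65093994140625, 4.772371292114258), (76.976806640625, 7.532745361328125), 3.715508222579956)
side handle 44 [0.50089966 0.00466943] ((500.0021667480469, 5.1792097091674805), (76.44568634033203, 17.05855941772461), 8.170613288879395)
shaker ('top',) [ 0.45673094 -0.31432911] [0. 0.] [345.88537549 193.3715415  253.        ] [345.88746006 193.37207135 293.4375    ]
shaker ('side',) [ 0.45448493 -0.31784641] [-0.  0.] [218.26329114 277.76708861 395.        ] [218.22540568 277.7953854  554.625     ]
shaker ('top', 'side') [ 0.45552651 -0.31608868] [ 0.7  0.2  0.4 -0.5] [345.88537549 193.3715415  253.        ] [346.55882824 193.5217101  292.5625    ]
```

Request:
jog_arm:
  increments:
    - [[5,10,30],[0,0,-2],0]
    - [[25,50,60],[0,0,-4],0]
    - [[45,95,74],[0,0,-6],0]
    - [[66,140,74],[0,0,-8],0]
    - [[88,185,74],[0,0,-10],0]
    - [[110,230,74],[0,0,-12],0]
    - [[132,275,74],[0,0,-14],0]
    - [[154,320,74],[0,0,-15.6],0]
  newtons: 25

```text
time: 1.8
tool_pos: [0.3669, -0.2663, 0.301]
tcp_rot: [180.0, -0.0, 4.2]
ft_force: [1.2, -0.2, 0.0]
grip_width: 0.0918
gripper_force: 0.0
```

Request:
jog_arm:
  increments:
    - [[22,45,0],[0,0,0],0]
    - [[44,90,0],[0,0,0],0]
    - [[66,135,0],[0,0,0],0]
    - [[88,180,0],[0,0,0],0]
    - [[110,225,0],[0,0,0],0]
    - [[128,260,0],[0,0,0],0]
    - [[134,272,0],[0,0,0],0]
    - [[134,272,0],[0,0,0],0]

```text
time: 2.8
tool_pos: [0.5004, 0.0043, 0.3006]
tcp_rot: [180.0, 0.0, 4.3]
ft_force: [0.7, -0.2, -0.1]
grip_width: 0.0919
gripper_force: 0.0
```

```bash
python3 - <<'E'
from h import *
s=arm.sense();print(s["time"],s["tool_pos"],s["tcp_rot"],s["qpos"])
im=arm.read_camera("side");cv2.imwrite("pics/s1.png",cv2.resize(im[110:260,180:300],(720,600)[:2] if 0 else (480,600),interpolation=2))
# multi-view silhouette fit of closed box: networks' box region
E
```

```text
2.8 [0.50035885 0.00431534 0.30058054] [1.79992975e+02 2.65047982e-02 4.32784512e+00] [ 12.23556443  11.79438026 -22.61329183  99.06207472   4.79874001
  70.11923235 -97.25657217]
```

View pics/s1.png

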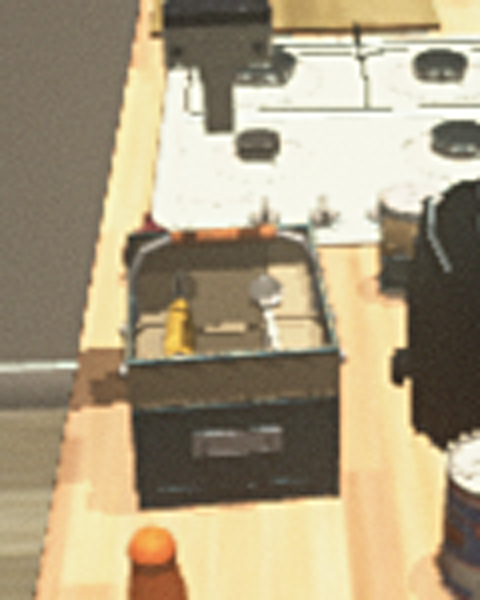

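The gripper hangs over the handle, with the finger at (~235,135) in side above the bar at (~236,168). I'll descend and grip.

Request:
jog_arm:
  increments:
    - [[0,0,-25],[0,0,0],0]
    - [[0,0,-60],[0,0,0],0]
    - [[0,0,-95],[0,0,0],0]
    - [[0,0,-120],[0,0,0],0.2]
    - [[0,0,-130],[0,0,0],0.4]
    - [[0,0,-130],[0,0,0],0.7]
    - [[0,0,-130],[0,0,0],1]
    - [[0,0,-130],[0,0,0],1]
  newtons: 25

```text
time: 3.85
tool_pos: [0.501, 0.0042, 0.1717]
tcp_rot: [180.0, -0.1, 4.3]
ft_force: [0.4, -0.5, 0.0]
grip_width: 0.0465
gripper_force: 0.0
```

Request:
jog_arm:
  increments:
    - [[0,0,0],[0,0,0],1]
    - [[0,0,0],[0,0,0],1]
    - [[0,0,0],[0,0,0],1]
    - [[0,0,0],[0,0,0],1]

```text
time: 4.35
tool_pos: [0.5006, 0.0029, 0.1708]
tcp_rot: [179.9, 0.0, 4.2]
ft_force: [-0.1, -4.9, 1.3]
grip_width: 0.0129
gripper_force: 25.0
```

Request:
jog_arm:
  increments:
    - [[0,2,5],[0,0,0],1]
    - [[-1,8,13],[0,0,0],1]
    - [[-1.5,19.5,27],[0,0,0],1]
    - [[-2,28,35],[0,0,0],1]
    - [[-3,37,41.5],[0,0,0],1]
    - [[-3.5,46.5,48],[0,0,0],1]
    - [[-4,56.5,53],[0,0,0],1]
    - [[-5,67,57],[0,0,0],1]
  newtons: 40

```text
time: 5.35
tool_pos: [0.4956, 0.0718, 0.2283]
tcp_rot: [180.0, -0.0, 4.3]
ft_force: [1.5, -2.7, 1.5]
grip_width: 0.0127
gripper_force: 40.0
```

Request:
jog_arm:
  increments:
    - [[-1,11,3.5],[0,0,0],1]
    - [[-1.5,22,6],[0,0,0],1]
    - [[-2.5,33,7.5],[0,0,0],1]
    - [[-3,44.5,8],[0,0,0],1]
    - [[-4,56,7.5],[0,0,0],1]
    - [[-5,67,6],[0,0,0],1]
    - [[-5.5,78,3.5],[0,0,0],1]
    - [[-6.5,89,0],[0,0,0],1]

```text
time: 6.35
tool_pos: [0.4891, 0.1611, 0.2275]
tcp_rot: [-180.0, -0.0, 4.3]
ft_force: [7.0, -0.2, -4.0]
grip_width: 0.0129
gripper_force: 40.0
```

Request:
jog_arm:
  increments:
    - [[-1,10,-4.5],[0,0,0],1]
    - [[-1.5,20,-9.5],[0,0,0],1]
    - [[-2,30,-15.5],[0,0,0],1]
    - [[-3,38.5,-22],[0,0,0],1]
    - [[-3.5,47,-30],[0,0,0],1]
    - [[-4,54,-38],[0,0,0],1]
    - [[-4.5,61,-47],[0,0,0],1]
    - [[-5,64,-52],[0,0,0],1]

```text
time: 7.35
tool_pos: [0.4845, 0.2249, 0.175]
tcp_rot: [-180.0, -0.0, 4.3]
ft_force: [8.4, 1.4, -3.4]
grip_width: 0.0127
gripper_force: 40.0
```

Request:
jog_arm:
  increments:
    - [[0.5,2,-3],[0,0,0],1]
    - [[1,3,-5],[0,0,0],1]
    - [[1,3,-6],[0,0,0],1]
    - [[1,3,-6],[0,0,0],1]

```text
time: 7.85
tool_pos: [0.4848, 0.2275, 0.1705]
tcp_rot: [180.0, -0.0, 4.3]
ft_force: [1.0, -0.9, 10.4]
grip_width: 0.0125
gripper_force: 40.0
```

```bash
python3 - <<'E'
from h import *
s=arm.sense();print(s["time"],s["tool_pos"],s["ft_force"])
E
```

```text
7.85 [0.48475667 0.22752749 0.17047965] [ 1.01608059 -0.9399972  10.42097315]
```

Request:
jog_arm:
  increments:
    - [[0,0,0],[0,0,0],0.6]
    - [[0,0,0],[0,0,0],0.3]
    - [[0,0,0],[0,0,0],0]
    - [[0,0,0],[0,0,0],0]
    - [[0,0,20],[0,0,0],0]
    - [[0,0,60],[0,0,0],0]
    - [[0,0,100],[0,0,0],0]
    - [[0,0,130],[0,0,0],0]

```text
time: 8.85
tool_pos: [0.4849, 0.2274, 0.3014]
tcp_rot: [-180.0, -0.1, 4.3]
ft_force: [-0.1, -0.1, -0.2]
grip_width: 0.0881
gripper_force: 0.0
```

Request:
jog_arm:
  increments:
    - [[-2,-40,0],[0,0,0],0]
    - [[-4,-90,0],[0,0,0],0]
    - [[-6,-145,0],[0,0,0],0]
    - [[-8,-200,0],[0,0,0],0]
    - [[-12,-255,0],[0,0,0],0]
    - [[-16,-310,0],[0,0,0],0]
    - [[-20,-365,0],[0,0,0],0]
    - [[-24,-415,0],[0,0,0],0]

```text
time: 9.85
tool_pos: [0.4604, -0.1898, 0.2998]
tcp_rot: [180.0, -0.0, 4.2]
ft_force: [1.6, 0.0, -0.2]
grip_width: 0.0913
gripper_force: 0.0
```

```bash
python3 - <<'E'
from h import *
s=arm.sense();print(s["time"],s["tool_pos"])
im=arm.read_camera("top");print(im.shape)
cv2.imwrite("pics/t2.png",cv2.resize(im[140:290,170:380],(798,570),interpolation=2)); cv2.imwrite("pics/t2r.png",im)
for th in("carton_mid","shaker_mid","tray_handle"):
    for r in arm.regions_of("top",th)[:3]:
        M=r["region"].astype(np.uint8); ys,xs=np.nonzero(M)
        print(th,round(r["p"],2),r["extent"],xs.mean().round(1),ys.mean().round(1),len(xs))
b=arm.read_camera("side");cv2.imwrite("pics/s2r.png",b);cv2.imwrite("pics/s2.png",cv2.resize(b[130:310,160:300],(466,600),interpolation=2))
for th in("carton_mid","shaker_mid"):
    for r in arm.regions_of("side",th)[:3]:
        M=r["region"].astype(np.uint8); ys,xs=np.nonzero(M)
        print("side",th,round(r["p"],2),r["extent"],xs.mean().round(1),ys.mean().round(1),len(xs))
E
```

```text
9.85 [ 0.46036495 -0.18979549  0.29979633]
(384, 512, 3)
carton_mid 0.8 [240.4, 189.8, 274.3, 236.7] 254.6 211.3 999
shaker_mid 0.79 [313.8, 194.7, 330.5, 213.1] 322.5 203.4 227
shaker_mid 0.55 [337.7, 184.6, 350.0, 205.1] 344.9 193.7 212
shaker_mid 0.34 [138.9, 174.2, 168.1, 206.2] 155.0 190.3 647
tray_handle 0.8 [125.9, 199.7, 218.4, 282.8] 172.0 239.9 3732
side carton_mid 0.7 [300.1, 264.1, 341.9, 314.9] 320.1 289.5 1726
side shaker_mid 0.79 [209.4, 263.8, 226.0, 291.6] 218.3 278.6 416
side shaker_mid 0.7 [288.4, 214.9, 316.8, 263.5] 302.5 240.1 1114
side shaker_mid 0.61 [212.0, 242.4, 227.2, 268.5] 218.3 253.5 246
```

View pics/t2.png

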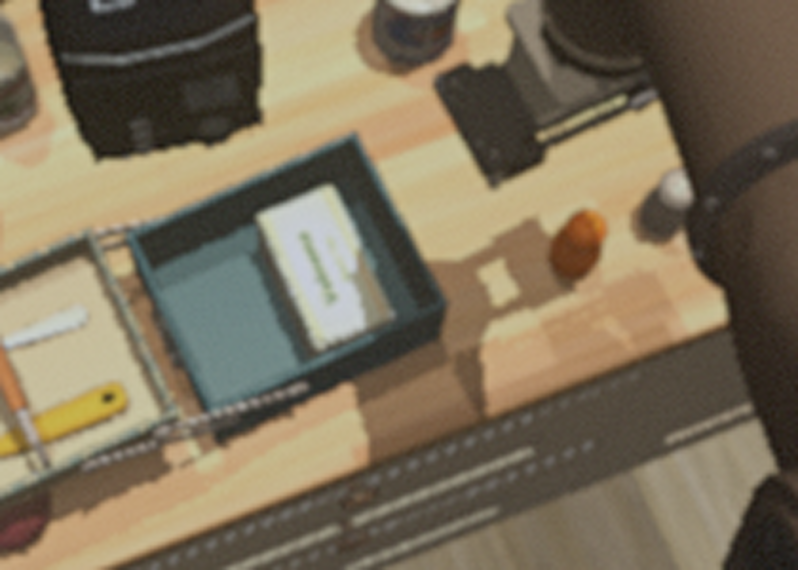

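View pics/s2.png

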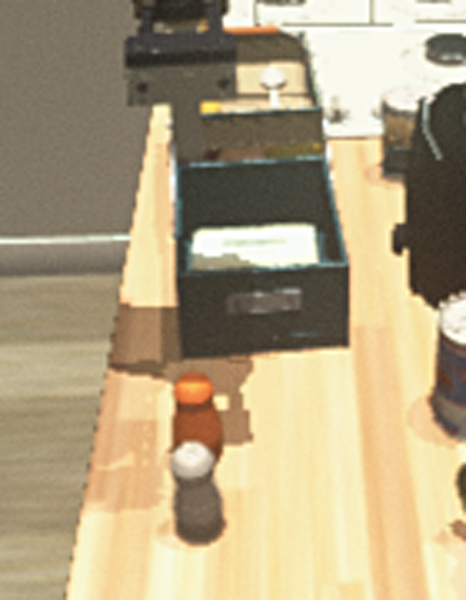

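The tray is open with both utensils in it. The carton stands on the -y side (top face about (238–274, 189–233) in top), so the free space is on the +y side. Next come the shaker's position and the placing spot.

```bash
python3 - <<'E'
from h import *
c=np.array([(258,213),(333,186),(395,318),(318,352)])/3.8+[170,140]-.37
P=onplane("top",c,.081);print("carton corners",P.round(3).tolist(),P.mean(0))
r=np.array([(130,238),(355,137),(445,303)])/3.8+[170,140]-.37
print("rim",onplane("top",r,.1).round(3).tolist())
Rb=rot(.071); print("carton in box",(P[:,:2]-[.501,.003])@Rb)
print("cap top",onplane("top",np.array([[627,172]])/3+[140,130]-.33,.088), "side",onplane("side",np.array([[264,408]])/3+[130,130]-.33,.086))
im=cv2.imread("pics/t0.png");s=cv2.imread("pics/s0.png")
for n,i,e in(("top",im,(325,175,365,215)),("side",s,(195,255,235,300))):
    f=i.copy()
    for p,col in(((.4555,-.316),(0,0,255)),((.4550,-.320),(0,255,0))):
        for k in(0,40,120):
            pass
    p=shk(.4555,-.316); h=cv2.convexHull(proj(n,p).astype(np.float32))
    k=8; g=cv2.resize(f[e[1]:e[3],e[0]:e[2]],None,fx=k,fy=k,interpolation=2)
    cv2.polylines(g,[((h.reshape(-1,2)-e[:2]+.5)*k).astype(np.int32)],True,(0,0,255),1)
    cv2.imwrite(f"pics/o_{n}.png",g)
a,b=cv2.imread("pics/o_top.png"),cv2.imread("pics/o_side.png");H=max(a.shape[0],b.shape[0])
cv2.imwrite("pics/o.png",np.hstack([cv2.copyMakeBorder(x,0,H-x.shape[0],0,0,0) for x in(a,b)]))
E
```

```text
carton corners [[0.56, 0.006, 0.081], [0.56, -0.058, 0.081], [0.44, -0.061, 0.081], [0.437, 0.004, 0.081]] [ 0.49917593 -0.02727673  0.081     ]
rim [[0.571, 0.108, 0.1], [0.585, -0.087, 0.1], [0.432, -0.099, 0.1]]
carton in box [[ 0.05946586 -0.00124285]
 [ 0.05414753 -0.06495545]
 [-0.06547623 -0.05997813]
 [-0.06400642  0.00589223]]
cap top [[ 0.45951899 -0.31555864  0.088     ]] side [[ 0.45595536 -0.31823191  0.086     ]]
```

View pics/o.png

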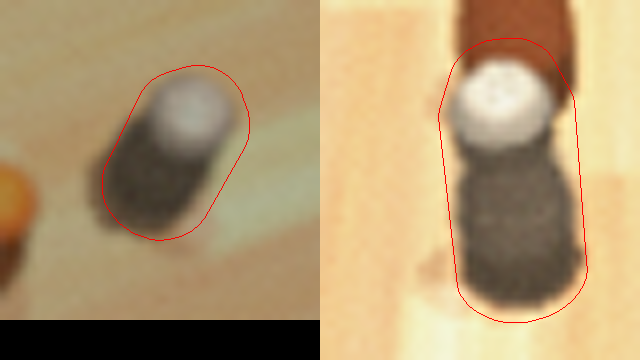

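Request:
jog_arm:
  increments:
    - [[-1,-20,0],[0,0,-10],0]
    - [[-1,-40,0],[0,0,-20],0]
    - [[-2,-60,0],[0,0,-30],0]
    - [[-3,-80,0],[0,0,-40],0]
    - [[-3,-100,0],[0,0,-50],0]
    - [[-4,-115,0],[0,0,-60],0]
    - [[-4.5,-124,0],[0,0,-70],0]
    - [[-4.5,-124,0],[0,0,-80],0]

```text
time: 11.2
tool_pos: [0.4569, -0.3112, 0.2997]
tcp_rot: [180.0, 0.0, -76.0]
ft_force: [0.8, -0.1, 0.3]
grip_width: 0.0921
gripper_force: 0.0
```

Request:
jog_arm:
  increments:
    - [[0,0,-30],[0,0,-10],0]
    - [[0,0,-70],[0,0,-10],0]
    - [[0,0,-110],[0,0,-10],0]
    - [[0,0,-140],[0,0,-10],0]
    - [[0,0,-160],[0,0,-10],0]
    - [[0,0,-160],[0,0,-10],0]
    - [[0,0,-160],[0,0,-10],0]

```text
time: 12.08
tool_pos: [0.4573, -0.3114, 0.1406]
tcp_rot: [-179.9, -0.0, -85.7]
ft_force: [1.4, -0.0, 0.5]
grip_width: 0.0917
gripper_force: 0.0
```

```bash
python3 - <<'E'
from h import *
s=arm.sense();print(s["time"],s["tool_pos"],s["tcp_rot"],s["qpos"].round(0))
b=arm.read_camera("side");cv2.imwrite("pics/s3.png",cv2.resize(b[190:310,160:280],(600,600),interpolation=2))
E
```

```text
12.075 [ 0.45727029 -0.3114182   0.14063862] [-1.79940174e+02 -2.20123828e-02 -8.56695159e+01] [  26.   23.    4.  107.   -2.   50. -145.]
```

View pics/s3.png

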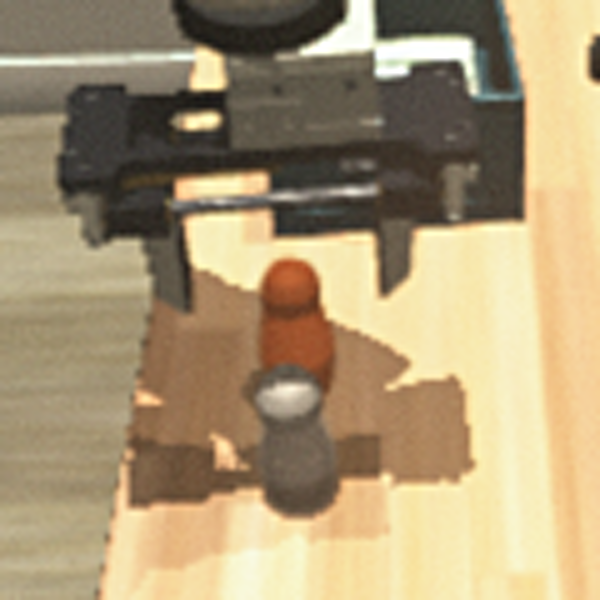

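The picture shows the fingers straddling the shaker, which is centred between them at about (218,280). But q7 is at -145°, so this yaw would be out of range at the box. I'll turn half round the other way, which gives the same grasp.

Request:
jog_arm:
  increments:
    - [[0,0,0],[0,0,10],0]
    - [[0,0,0],[0,0,20],0]
    - [[0,0,0],[0,0,30],0]
    - [[0,0,0],[0,0,40],0]
    - [[0,0,0],[0,0,50],0]
    - [[0,0,0],[0,0,60],0]
    - [[0,0,0],[0,0,70],0]
    - [[0,0,0],[0,0,80],0]

```text
time: 13.12
tool_pos: [0.457, -0.3121, 0.141]
tcp_rot: [179.9, -0.1, -5.4]
ft_force: [0.1, 0.0, -0.1]
grip_width: 0.0921
gripper_force: 0.0
```

Request:
jog_arm:
  increments:
    - [[0,0,0],[0,0,10],0]
    - [[0,0,0],[0,0,20],0]
    - [[0,0,0],[0,0,30],0]
    - [[0,0,0],[0,0,40],0]
    - [[0,0,0],[0,0,50],0]
    - [[0,0,0],[0,0,60],0]
    - [[0,0,0],[0,0,70],0]
    - [[0,0,0],[0,0,80],0]

```text
time: 14.12
tool_pos: [0.4569, -0.3123, 0.141]
tcp_rot: [179.9, 0.1, 74.6]
ft_force: [0.2, 0.6, -0.1]
grip_width: 0.0917
gripper_force: 0.0
```

Request:
jog_arm:
  increments:
    - [[0,0,0],[0,0,10],0]
    - [[0,0,0],[0,0,20],0]
    - [[-1,-3,-25],[0,0,20],0]
    - [[-1,-3,-55],[0,0,20],0]
    - [[-1,-3,-80],[0,0,20],0]
    - [[-1,-3,-89],[0,0,20],0]
    - [[-1,-3,-89],[0,0,20],0]

```text
time: 15.0
tool_pos: [0.4557, -0.315, 0.0512]
tcp_rot: [180.0, 0.0, 94.3]
ft_force: [0.1, -0.9, 0.0]
grip_width: 0.0918
gripper_force: 0.0
```

```bash
python3 - <<'E'
from h import *
s=arm.sense();print(s["time"],s["tool_pos"],s["tcp_rot"],s["qpos"].round(0))
b=arm.read_camera("side")
for r in arm.regions_of("side","shaker_mid")[:3]: print(round(r["p"],2),r["extent"])
E
```

```text
15.0 [ 0.45570337 -0.31498245  0.05121858] [1.79989742e+02 2.63614363e-02 9.42663345e+01] [ 54.  35. -36. 108.  28.  45.   8.]
0.88 [211.3, 263.2, 224.6, 293.3]
0.73 [240.5, 173.1, 257.2, 178.8]
0.67 [212.9, 253.3, 225.3, 267.6]
```

Request:
jog_arm:
  increments:
    - [[0,0,0],[0,0,0],0.4]
    - [[0,0,0],[0,0,0],0.6]
    - [[0,0,0],[0,0,0],0.8]
    - [[0,0,0],[0,0,0],1]
    - [[0,0,0],[0,0,0],1]
    - [[0,0,0],[0,0,0],1]
    - [[0,0,0],[0,0,0],1]
    - [[0,0,0],[0,0,0],1]
  newtons: 15

```text
time: 16.1
tool_pos: [0.4553, -0.3149, 0.0507]
tcp_rot: [-180.0, -0.0, 94.3]
ft_force: [-0.7, 0.3, 0.1]
grip_width: 0.0343
gripper_force: 14.8
```

Request:
jog_arm:
  increments:
    - [[0,0,5],[0,0,0],1]
    - [[0,0,20],[0,0,0],1]
    - [[0,0,50],[0,0,0],1]
    - [[0,0,80],[0,0,0],1]
    - [[0,0,110],[0,0,0],1]
    - [[0,0,140],[0,0,0],1]
    - [[0,0,150],[0,0,0],1]

```text
time: 16.98
tool_pos: [0.4564, -0.315, 0.2033]
tcp_rot: [179.8, 0.1, 94.3]
ft_force: [-0.3, -1.0, -2.0]
grip_width: 0.0342
gripper_force: 14.7
```

```bash
python3 - <<'E'
from h import *
s=arm.sense();print(s["time"],s["tool_pos"],s["tcp_rot"],s["grip_width"],s["gripper_force"])
b=arm.read_camera("side");cv2.imwrite("pics/s4.png",cv2.resize(b[150:300,150:300],(600,600),interpolation=2))
E
```

```text
16.975 [ 0.45641239 -0.31495936  0.20331359] [1.79834792e+02 1.27113110e-01 9.42776974e+01] 0.03419549027747011 14.733451707864495
```

View pics/s4.png

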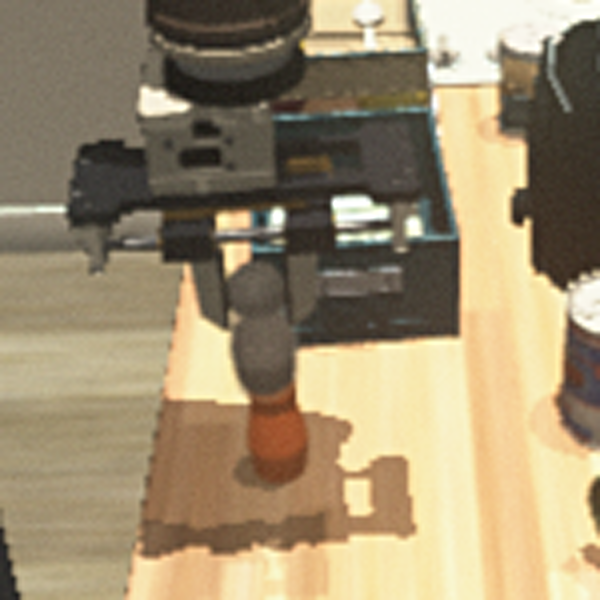

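The shaker hangs upright in the gripper at about (216,235). I'll carry it to the free space.

Request:
jog_arm:
  increments:
    - [[3,25,0],[0,0,0],1]
    - [[8,70,5],[0,0,0],1]
    - [[13,118,10],[0,0,0],1]
    - [[18,166,10],[0,0,0],1]
    - [[24,214,10],[0,0,0],1]
    - [[29,262,10],[0,0,0],1]
    - [[34,310,10],[0,0,0],1]
    - [[39,350,10],[0,0,0],1]

```text
time: 18.02
tool_pos: [0.4938, 0.037, 0.21]
tcp_rot: [-179.9, -0.0, 94.3]
ft_force: [0.7, -0.5, -2.0]
grip_width: 0.0343
gripper_force: 14.7
```

Request:
jog_arm:
  increments:
    - [[2,14,0],[0,0,0],1]
    - [[2,20,-10],[0,0,0],1]
    - [[2,20,-20],[0,0,0],1]
    - [[2,20,-20],[0,0,0],1]

```text
time: 18.52
tool_pos: [0.4956, 0.0534, 0.1893]
tcp_rot: [-179.8, 0.0, 94.2]
ft_force: [0.4, 0.0, -0.9]
grip_width: 0.0339
gripper_force: 14.7
```

```bash
python3 - <<'E'
from h import *
s=arm.sense();print(s["time"],s["tool_pos"],s["tcp_rot"],s["qpos"].round(0),s["grip_width"],s["ft_force"])
a=arm.read_camera("top")[150:280,180:300];b=arm.read_camera("side")[130:260,170:290]
cv2.imwrite("pics/p5.png",np.hstack([cv2.resize(x,(399,432),interpolation=2) for x in(a,b)]))
E
```

```text
18.525 [0.49559917 0.05344151 0.18928842] [-1.79848941e+02  3.74892348e-02  9.41612029e+01] [ 24.  22. -48. 107.  19.  59. -27.] 0.033874953154701244 [ 0.42696986  0.02213563 -0.90680439]
```

View pics/p5.png

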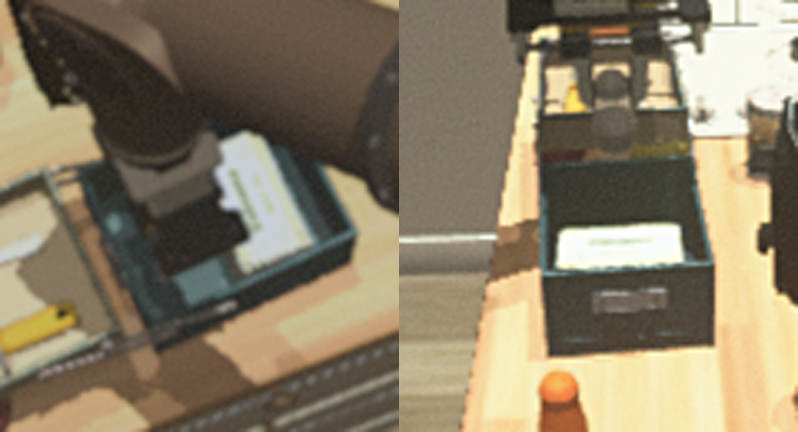

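Top shows the gripper over the free bay left of the carton. Side shows the shaker mid-width at about (233,160). I'll lower it.

Request:
jog_arm:
  increments:
    - [[1,1,-20],[0,0,0],1]
    - [[1,1,-45],[0,0,0],1]
    - [[1,1,-70],[0,0,0],1]
    - [[1,1,-90],[0,0,0],1]
    - [[1,1,-108],[0,0,0],1]
    - [[1,1,-120],[0,0,0],1]
    - [[1,1,-126],[0,0,0],1]
    - [[1,1,-128],[0,0,0],1]

```text
time: 19.62
tool_pos: [0.4976, 0.0562, 0.0627]
tcp_rot: [180.0, 0.0, 94.3]
ft_force: [0.1, -0.6, -0.7]
grip_width: 0.0342
gripper_force: 14.7
```

Request:
jog_arm:
  increments:
    - [[0,0,-2],[0,0,0],1]
    - [[0,0,-3],[0,0,0],1]
    - [[0,0,-4],[0,0,0],1]
    - [[0,0,-4],[0,0,0],1]

```text
time: 20.12
tool_pos: [0.4974, 0.0561, 0.0588]
tcp_rot: [180.0, 0.0, 94.3]
ft_force: [-0.4, 0.6, -0.0]
grip_width: 0.0342
gripper_force: 14.7
```

Request:
jog_arm:
  increments:
    - [[0,0,-1.5],[0,0,0],1]
    - [[0,0,-3],[0,0,0],1]
    - [[0,0,-3],[0,0,0],1]

```text
time: 20.5
tool_pos: [0.4973, 0.0562, 0.0556]
tcp_rot: [-180.0, 0.0, 94.3]
ft_force: [0.2, -0.8, -1.7]
grip_width: 0.0342
gripper_force: 14.7
```

Request:
jog_arm:
  increments:
    - [[0,0,-1],[0,0,0],1]
    - [[0,0,-1.5],[0,0,0],1]
    - [[0,0,-1.5],[0,0,0],1]

```text
time: 20.88
tool_pos: [0.4975, 0.0563, 0.0546]
tcp_rot: [180.0, 0.0, 94.3]
ft_force: [-1.9, -0.1, 4.3]
grip_width: 0.0344
gripper_force: 15.2
```

Request:
jog_arm:
  increments:
    - [[0,0,0.5],[0,0,0],0.5]
    - [[0,0,0.5],[0,0,0],0.3]
    - [[0,0,0.5],[0,0,0],0.25]
    - [[0,0,0.5],[0,0,0],0.25]
    - [[0,0,0.5],[0,0,0],0.25]
    - [[0,0,10],[0,0,0],0.25]
    - [[0,0,35],[0,0,0],0.25]
    - [[0,0,70],[0,0,0],0.25]

```text
time: 21.88
tool_pos: [0.4969, 0.0562, 0.125]
tcp_rot: [-179.9, -0.0, 94.3]
ft_force: [0.4, -0.2, 0.5]
grip_width: 0.0691
gripper_force: 0.0
```

Request:
jog_arm:
  increments:
    - [[0,0,45],[0,0,0],0]
    - [[0,0,95],[0,0,0],0]
    - [[0,0,145],[0,0,0],0]
    - [[-1,10,175],[0,0,-10],0]
    - [[-3,50,175],[0,0,-20],0]
    - [[-6,90,175],[0,0,-30],0]
    - [[-9,130,175],[0,0,-40],0]
    - [[-12,171,175],[0,0,-50],0]

```text
time: 22.88
tool_pos: [0.485, 0.2284, 0.3]
tcp_rot: [180.0, -0.0, 43.9]
ft_force: [-0.0, -0.8, -0.1]
grip_width: 0.092
gripper_force: 0.0
```

```bash
python3 - <<'E'
from h import *
s=arm.sense();print(s["time"],s["tool_pos"],s["tcp_rot"],s["qpos"].round(0))
a=arm.read_camera("top")[140:290,130:300];b=arm.read_camera("side")[130:260,180:280]
cv2.imwrite("pics/p6.png",np.hstack([cv2.resize(a,(453,400),interpolation=2),cv2.resize(b,(308,400),interpolation=2)]))
E
```

```text
22.875 [0.48495077 0.2284336  0.29996642] [ 1.79986140e+02 -2.62048860e-02  4.39408401e+01] [  1.  19. -43.  94.  13.  73. -90.]
```

View pics/p6.png

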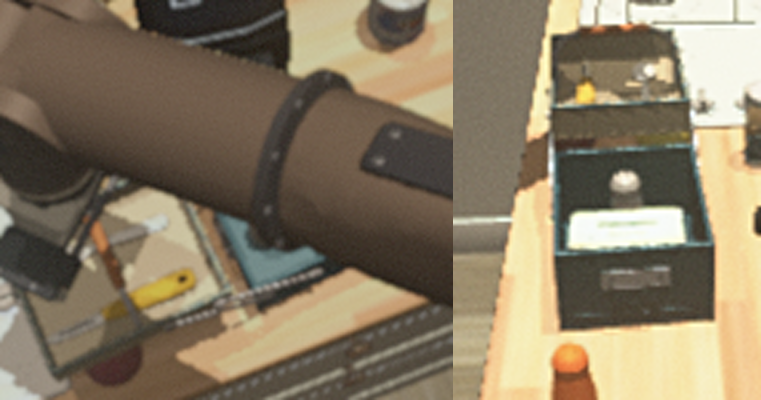

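The shaker stands upright behind the carton, at about (236,190) in side. I'll grip the handle again.

Request:
jog_arm:
  increments:
    - [[0,-1,0],[0,0,-10],0]
    - [[0,-1,0],[0,0,-20],0]
    - [[0,-1,0],[0,0,-30],0]
    - [[0,-1,0],[0,0,-39.6],0]
    - [[0,-1,-30],[0,0,-39.6],0]
    - [[0,-1,-65],[0,0,-39.6],0]
    - [[0,-1,-100],[0,0,-39.6],0]
    - [[0,-1,-122],[0,0,-39.6],0]

```text
time: 23.98
tool_pos: [0.4848, 0.2253, 0.1761]
tcp_rot: [180.0, 0.1, 4.7]
ft_force: [0.5, -0.4, 1.1]
grip_width: 0.0919
gripper_force: 0.0
```

Request:
jog_arm:
  increments:
    - [[0,0,-7],[0,0,0],0.3]
    - [[0,0,-7],[0,0,0],0.6]
    - [[0,0,-7],[0,0,0],1]
    - [[0,0,-7],[0,0,0],1]
    - [[0,0,-7],[0,0,0],1]
    - [[0,0,-7],[0,0,0],1]
    - [[0,0,-7],[0,0,0],1]
    - [[0,0,-7],[0,0,0],1]
  newtons: 40

```text
time: 24.98
tool_pos: [0.4854, 0.2262, 0.1702]
tcp_rot: [180.0, 0.0, 4.7]
ft_force: [0.4, 1.0, 0.5]
grip_width: 0.0162
gripper_force: 1.2
```

Request:
jog_arm:
  increments:
    - [[0,0,0],[0,0,0],1]
    - [[0,0,0],[0,0,0],1]
    - [[0,0,0],[0,0,0],1]

```text
time: 25.35
tool_pos: [0.4853, 0.2274, 0.1703]
tcp_rot: [-179.9, -0.0, 4.7]
ft_force: [0.2, 4.9, -2.1]
grip_width: 0.0128
gripper_force: 40.0
```

Request:
jog_arm:
  increments:
    - [[0,-2,5],[0,0,0],1]
    - [[0.5,-7,13],[0,0,0],1]
    - [[1.5,-19.5,27],[0,0,0],1]
    - [[2,-28,35],[0,0,0],1]
    - [[2.5,-37,41.5],[0,0,0],1]
    - [[3.5,-46.5,48],[0,0,0],1]
    - [[4,-56.5,53],[0,0,0],1]
    - [[4.5,-67,57],[0,0,0],1]

```text
time: 26.35
tool_pos: [0.4901, 0.1587, 0.2277]
tcp_rot: [-180.0, -0.0, 4.7]
ft_force: [0.2, 2.2, -1.4]
grip_width: 0.0127
gripper_force: 40.0
```

Request:
jog_arm:
  increments:
    - [[1,-11,3.5],[0,0,0],1]
    - [[1.5,-22,6],[0,0,0],1]
    - [[2,-33,7.5],[0,0,0],1]
    - [[3,-44.5,8],[0,0,0],1]
    - [[4,-56,7.5],[0,0,0],1]
    - [[4.5,-67,6],[0,0,0],1]
    - [[5.5,-78,3.5],[0,0,0],1]
    - [[6,-89,0],[0,0,0],1]

```text
time: 27.35
tool_pos: [0.4962, 0.0693, 0.227]
tcp_rot: [180.0, -0.0, 4.7]
ft_force: [4.0, 0.8, -5.4]
grip_width: 0.0126
gripper_force: 40.0
```

Request:
jog_arm:
  increments:
    - [[0.5,-10,-4.5],[0,0,0],1]
    - [[1.5,-20,-9.5],[0,0,0],1]
    - [[2,-30,-15.5],[0,0,0],1]
    - [[2.5,-38.5,-22],[0,0,0],1]
    - [[3,-47,-30],[0,0,0],1]
    - [[4,-54,-38],[0,0,0],1]
    - [[4.5,-61,-47],[0,0,0],1]
    - [[4.5,-64,-52],[0,0,0],1]

```text
time: 28.35
tool_pos: [0.5007, 0.0054, 0.1746]
tcp_rot: [180.0, -0.0, 4.6]
ft_force: [5.1, -1.9, -3.7]
grip_width: 0.0126
gripper_force: 40.0
```

Request:
jog_arm:
  increments:
    - [[0,-2,-3],[0,0,0],1]
    - [[0,-3,-5],[0,0,0],1]
    - [[0,-3,-6],[0,0,0],1]
    - [[0,-3,-6],[0,0,0],1]

```text
time: 28.85
tool_pos: [0.501, 0.0028, 0.17]
tcp_rot: [180.0, -0.1, 4.6]
ft_force: [1.4, -2.2, 6.6]
grip_width: 0.0128
gripper_force: 40.0
```

Request:
jog_arm:
  increments:
    - [[0,0,0],[0,0,0],0.6]
    - [[0,0,0],[0,0,0],0.3]
    - [[0,0,0],[0,0,0],0]
    - [[0,0,0],[0,0,0],0]
    - [[0,0,0],[0,0,0],0]
    - [[0,0,30],[0,0,0],0]
    - [[0,0,80],[0,0,0],0]
    - [[0,0,130],[0,0,0],0]

```text
time: 29.85
tool_pos: [0.5, 0.0032, 0.3006]
tcp_rot: [-180.0, 0.0, 4.7]
ft_force: [1.1, -1.2, -0.4]
grip_width: 0.0878
gripper_force: 0.0
```

Request:
jog_arm:
  increments:
    - [[-5,-30,20],[0,0,0],0]
    - [[-10,-80,20],[0,0,0],0]
    - [[-20,-130,20],[0,0,0],0]
    - [[-30,-180,20],[0,0,0],0]
    - [[-40,-230,20],[0,0,0],0]
    - [[-50,-270,20],[0,0,0],0]
    - [[-50,-280,20],[0,0,0],0]

```text
time: 30.72
tool_pos: [0.449, -0.2799, 0.3189]
tcp_rot: [180.0, 0.1, 4.4]
ft_force: [0.8, 0.4, 0.4]
grip_width: 0.0918
gripper_force: 0.0
```

```bash
python3 - <<'E'
from h import *
s=arm.sense();print(s["time"],s["tool_pos"],s["ft_force"])
a=arm.read_camera("top")[140:290,130:300];b=arm.read_camera("side")[130:260,180:280]
cv2.imwrite("pics/p7.png",np.hstack([cv2.resize(a,(453,400),interpolation=2),cv2.resize(b,(308,400),interpolation=2)]))
E
```

```text
30.725 [ 0.44898342 -0.27994329  0.31890245] [0.80904077 0.42589228 0.43287564]
```

View pics/p7.png

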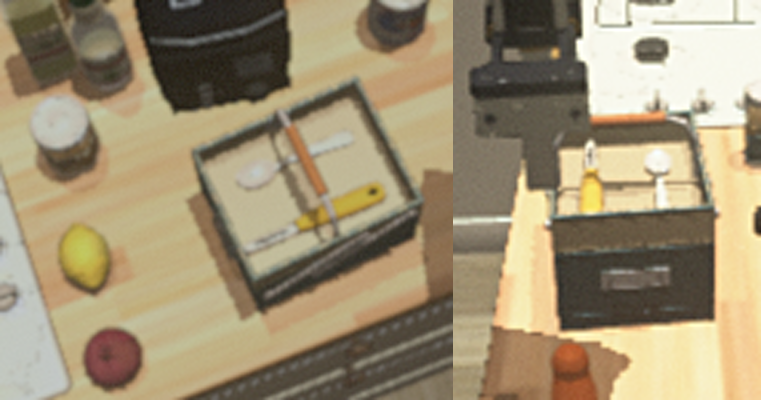

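The tray is shut flush with the teaspoon and peeler in place, and the lemon, onion and jar look unmoved.

```bash
python3 -c "
from cell import arm
print(arm.close_job())"
```

```text
the job is handed in; nothing more can be done
None
```

I packed the salt shaker upright in the free space beside the tea carton, swung the tray back and lowered it shut with the teaspoon and peeler still in it, and handed the job in at about 31 s; the hand-in gave no verdict.

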